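Swing the setting rule against its sprung stop

ROBOT

A 7-joint arm with a two-finger parallel gripper is mounted at the origin on a cart in front of the work surface, level with it; the furniture and walls round the work are solid. World frame = base frame: x ahead of the robot, y to its left, z up, the work surface at z = 0. Lengths are in mm, angles in rad, forces in N, time in s.
With the tool pointing down it reaches from about 350 to 775 mm from the base axis. Payload 3.1 kg.
Tool frame: the origin (TCP) lies on the centre line of the jaws, within the pads' length; the fingertips stand 19 mm ahead of it and the grasp point (between the pads) is the TCP; x points along the fingers, y is the direction in which the jaws open and shut, and the axes are right-handed (so a half turn about x gives the same grasp; the last joint's range is limited). The gripper opens to 85 mm and grips with 20 to 120 N. Pads are 22 mm wide; open, the fingers measure 114 mm over their backs; the gripper's body (76 mm by 85 mm) begins 54 mm behind the grasp point. The pads swing forward as they close: fully open they stand 13 mm farther back than shut.
Start: joints at [1.252, 0.311, 0.014, 1.512, -0.004, 1.319, -0.027], TCP at [150.336, -529.071, 250.304] pointing down, gripper open.
Joint ranges: [-2.7, 2.7], [-0.3, 1.91], [-1.27, 1.3], [0.12, 2.57], [-1.44, 4.58], [0.2, 2.03], [-3.05, 3.05]. Speed limits (rad/s): [2.79, 2.79, 3.14, 3.14, 3.14, 3.14, 3.14].

INTERFACE

Orientations are given as a rotation vector (axis times angle).
In Python, from rig import * gives the robot as it stands. The module is installed in compiled form; this text tells all that it offers.
- The arm moves only by the tool move_arm, never from a script. Its argument "targets" is a list of rows, each a list of 5 numbers: the shift along the tool's x, y, z in m, then the turn about the tool's x in degrees, then the finger opening in m, from 0 to 0.0854. A call has 1 to 20 rows; each row is the pose to reach, as a shift and turn from the pose commanded when the call began, along the tool's axes at that moment; what a row does not reach only later rows make up. A row lasts 1/12 s, in which the tool goes at most 41.7 mm and 7.16 degrees, less where a joint would pass 70% of its speed; a pose out of reach is approached as far as the arm can. A call with a gripper value outside its range is refused whole. The fingers move at their own pace and stop on an object; the grip force is fixed at half the most. Time passes only in rows, so rows that repeat a pose let the fingers close. It gives the time, the measured TCP pose, the force and the opening at its end, in the units of the state.
- get_state(): the state, without advancing time (a new reading comes with each control period).
- snapshot(name): name is "scene" or "top" or "wrist"; returns a dict with "image" (384x512x3 uint8, red, green, blue), "fx", "fy", "cx", "cy" (pixels), "R" (3x3) and "t" (3): a world point X has camera coordinates R X + t. Camera axes: x right, y down, z forward; pixel columns grow to the right and rows downward; lengths in mm; the calibration is good to about 2 mm. A picture is of the moment at which its call begins. There is no depth.
- sign_off(): hands the job in, once; it reports no verdict.
Trained networks look in a picture, given as the dict that the camera call returned (one of the last four; its "shot" number tells which), for a name from the list of things; names that differ only in an ending like _2 or _b are one class to them, and where a whole thing is asked for, a point or a joint stands for the part that bears it (a point fixed in the world has none). Each returns a list of dicts, best first, with "confidence" (0 to 1); they miss things now and then, are a little off and sometimes report something else, mostly with a low value. They report only what shows in the picture. A call takes as long as a camera call. They do not tell look-alikes from the thing itself.
- recognise(name, picture): "centre" ([x, y, z] in mm, in world coordinates, good to about 4 mm: the middle of the surface that is visible of it).
The state is a dict: "clock": time; "joint_positions": joint angles; "qd": joint speeds; "tau": joint torques, N m; "ee_pos": TCP position; "ee_rot": TCP orientation; "force": force on the tool from outside, world axes, zero at the start; "ft_torque": the same for the moment, N m; "finger_gap": finger opening in mm.
Only numpy, scipy, OpenCV 4.12 (cv2) and the standard library are available. Lean on these libraries where they do the work, as an engineer would, in place of code of your own. Each camera call takes 0.05 s, during which the arm holds its last target. There are 200 camera calls.

TASK

An eraser lies in the way of the aluminium rule that pivots on the wooden setting board: first put the eraser into the blue tray. Then swing the rule round by its free end until it bears on the sprung stop, press on gently until the red plunger is pushed in about half of its travel (never to its end), and leave the rule standing there against the plunger. Do not disturb the other things on the desk.

Things in the scene. Friction and masses are not known exactly. Their poses are not given: they have to be found in the camera images.
- board: Wooden setting board fixed to the desk, 290 (x) x 270 (y) x 12 mm; origin at the centre of its underside, z up. In its frame the pivot pin is at x +40, y +115 mm and the stop on the +x half. The rule starts with its free end swung to the board's -x side and is to be swung anticlockwise (seen from above), free end towards the board's +x.
- rule: Aluminium rule, 240 x 30 x 6 mm, lying level, underside 17 mm over the desk. Origin on the pin axis at its underside; it runs along its own -y (15 mm behind the pin, 225 mm beyond). Its +x edge, 15 mm from the centre line, meets the plunger. At the start it is turned 0.65 to 0.85 rad clockwise from the board's axes; square with them at 0.
- rule_pin (a point): The pivot pin, on its axis at the rule's underside, 17 mm over the desk. The pivot is stiff: about 7 N (6 to 8) sideways at the knob turns the rule, nearly the same at every angle, and it stays wherever it is left, also against the plunger's spring.
- rule_knob (a point): Centre of the top of the black upright knob on the free end of the rule: 14 mm diameter, from 23 to 53 mm over the desk (this point at 53 mm), 220 mm from the pin along the rule. The place to push (square to the rule); the stop block stays 30 mm or more from it.
- stop: Dark steel track of the sprung stop, fixed to the board, 72 (x) x 22 x 4 mm; origin at the centre of its underside, axes as the board's, at x +101, y -55 mm in its frame (170 mm along the rule from the pin). It carries a blue block, 26 x 26 x 18 mm, top 40 mm over the desk, with the plunger. What the rule presses on here counts as the stop.
- stop_track (a point): Point above the track's origin at the plunger's height. The block is clamped elsewhere each time: the free red tip (8 mm diameter, pointing to the board's -x) lies 12 to 54 mm to the -x side of this point, not given, to be felt or seen. It moves 9 mm towards +x; its force is 0.6 N plus 1.2 N per mm (half way 6 N, adding 4.6 N to the push at the knob); at the end (11 N) it is solid.
- eraser: Blue and white eraser, 22 (its x) x 46 (its y) x 13 mm, about 20 g, lying flat on the board (underside 12 mm over the desk) between rule and stop; origin at the centre of its underside. Its long axis lies roughly along the board's x.
- tray: Blue open tray fixed to the desk, 100 (x) x 120 (y) x 18 mm outside, walls and floor 4 mm thick; origin at the centre of its underside.
- sticky_notes: Bystander: pad of yellow notes, 76 x 76 x 13 mm; origin at the centre of its underside.
- glue_stick: Bystander: red and white glue stick standing, 26 mm diameter, 90 mm tall; origin at the centre of its underside.
- cup: Bystander: white cup of coffee, 86 x 111 x 56 mm; origin at the centre of its underside.
- pen_pot: Bystander: brass pen pot, 80 mm diameter, 98 mm tall; origin at the centre of its underside.
There are look-alikes about, which are no part of the job. There is more than one size of the eraser; the one meant has the size given above.

How it is judged (in metres and radians):
On the way, in this order (a step that is already met when the one before it is completed fails the run):
1. the eraser lies in the tray, let go (x of eraser in the frame of tray between -0.042 and 0.042 m and y of eraser in the frame of tray between -0.052 and 0.052 m and z of eraser in the frame of tray between -0.002 and 0.022 m and contact force between eraser and the fingers below 0.1 N and linear speed of eraser below 0.05 m/s), for 0.2 s.
2. the rule bears on the sprung stop with more than 3 N (contact force between rule and stop above 3 N), for 0.3 s.
At the end, for the whole second after the job is handed in: The eraser rests inside the tray (its centre within 42 mm and 52 mm of the tray's centre along x and y); the rule stands still, left bearing on the sprung stop with 3 to 8.8 N, that is with the plunger pushed in about 2 to 7 of its 9 mm (x of eraser in the frame of tray between -0.042 and 0.042 m and y of eraser in the frame of tray between -0.052 and 0.052 m and z of eraser in the frame of tray between -0.002 and 0.022 m and contact force between rule and stop between 3 and 8.8 N and angular speed of rule below 0.05 rad/s and linear speed of eraser below 0.02 m/s); the robot touches nothing.
It fails at once if the rule is driven against the stop with more than 14 N (the plunger at its end) (contact force between rule and stop above 14 N).
It fails at once if the sticky notes is shifted by more than 20 mm (distance of sticky_notes from where it was at the start of the episode above 0.02 m).
It fails at once if the glue stick is shifted by more than 20 mm (distance of glue_stick from where it was at the start of the episode above 0.02 m).
It fails at once if the cup is shifted by more than 20 mm (distance of cup from where it was at the start of the episode above 0.02 m).
It fails at once if the pen pot is shifted by more than 20 mm (distance of pen_pot from where it was at the start of the episode above 0.02 m).
It also fails if it takes over 64 s, if anything falls off the work surface, if the arm or the gripper's body presses on something with over 40 N, if the wrist force passes 120 N, or if a joint passes its speed limit or range.

## Working session

There is one attempt and no reset: what is moved stays moved. The work goes in short steps, Python scripts to look and compute and a tool call to move; the robot and the scene stay as the last step left them, time stands still between calls to the robot, and variables do not carry over. Pictures are saved under pics/ and viewed, about 8 in all and at most 12, crops included, and the job is handed in when it is done.

Besides the shell and the picture viewer there is one more tool, called by a JSON object that holds its "method" and its "body". move_arm: Moves the arm, as the interface text tells. Its arguments: {"type":"object","properties":{"targets":{"type":"array","items":{"type":"array","items":{"type":"number"}}}},"required":["targets"]}

```bash
mkdir -p pics; cat > h.py <<'E'
from rig import *
import numpy as np, cv2
from scipy.spatial.transform import Rotation as Ro
def ray(s,u,v,z):
    d=np.array([(u-s['cx'])/s['fx'],(v-s['cy'])/s['fy'],1.]);R=np.array(s['R']);t=np.array(s['t'])
    c=-R.T@t;w=R.T@d;return c+w*(z-c[2])/w[2]
def proj(s,X):
    p=np.array(s['R'])@np.array(X,float)+np.array(s['t']);return np.array([s['fx']*p[0]/p[2]+s['cx'],s['fy']*p[1]/p[2]+s['cy']])
def save(s,n,crop=None,k=1):
    im=s['image'][:,:,::-1]
    if crop: a,b,c,d=crop; im=im[b:d,a:c]
    cv2.imwrite('pics/'+n,cv2.resize(im,None,fx=k,fy=k,interpolation=cv2.INTER_CUBIC))
def totool(dw):
    return Ro.from_rotvec(get_state()['ee_rot']).inv().apply(dw)
E
python3 - <<'E'
from h import *
s=get_state();print(s['clock'],s['ee_pos'],Ro.from_rotvec(s['ee_rot']).as_matrix().round(2).tolist(),s['force'],s['finger_gap'])
a=snapshot('scene');b=snapshot('top')
im=np.hstack([a['image'],b['image']])[:,:,::-1]
save(b,'top.png',None,1.5);save(a,'scene.png',None,1.5)
for n in ['board','rule','rule_pin','rule_knob','stop','stop_track','eraser','tray','sticky_notes','glue_stick','cup','pen_pot']:
  for nm,p in(('top',b),('scene',a)):
    try:
      for r in recognise(n,p)[:3]: print(n,nm,np.round(r['centre']),round(r['confidence'],2),proj(b,r['centre']).round())
    except Exception as e: print(n,nm,e)
E
```

```text
0.0 [ 150.11221789 -528.39432462  249.22554101] [[-0.0, 0.27, -0.96], [0.0, -0.96, -0.27], [-1.0, -0.0, 0.0]] [0.6005941  0.08311219 0.9531248 ] 85.51075775748113
board top [497. 308.  11.] 0.75 [179. 209.]
board scene [480. 321.  11.] 0.71 [174. 212.]
rule top [474. 341.  25.] 0.83 [167. 210.]
rule scene [470. 340.  22.] 0.75 [167. 211.]
rule_pin top [497. 305.  13.] 0.95 [179. 209.]
rule_pin scene [475. 324.  12.] 0.67 [172. 213.]
rule_knob top [472. 338.  22.] 0.8 [168. 211.]
rule_knob top [ 520. -196.   -2.] 0.34 [308. 261.]
rule_knob scene [472. 340.  22.] 0.93 [167. 211.]
stop top [497. 304.  10.] 0.33 [180. 210.]
stop scene [599. 255.  24.] 0.61 [204. 189.]
stop_track top [605. 248.  21.] 0.53 [206. 189.]
stop_track scene [605. 256.  26.] 0.5 [204. 188.]
stop_track scene [481. 324.  13.] 0.44 [173. 211.]
eraser top [569.  91.  19.] 0.64 [241. 215.]
eraser top [491. 253.  23.] 0.51 [191. 216.]
eraser scene [565.  90.  21.] 0.77 [241. 216.]
eraser scene [489. 255.  32.] 0.71 [190. 216.]
tray top [ 521. -195.    2.] 0.88 [308. 261.]
tray scene [ 514. -195.    4.] 0.65 [308. 263.]
sticky_notes top [ 477. -373.   13.] 0.78 [351. 294.]
sticky_notes top [471. 341.  21.] 0.58 [167. 211.]
sticky_notes scene [ 472. -360.   10.] 0.64 [347. 294.]
sticky_notes scene [478. 325.  12.] 0.4 [172. 212.]
glue_stick top [ 645. -298.   82.] 0.57 [353. 239.]
glue_stick scene [ 643. -290.   46.] 0.74 [349. 239.]
cup top [791. 160.  42.] 0.86 [249. 153.]
cup top [500. 308.  13.] 0.23 [179. 208.]
cup scene [778. 163.  41.] 0.69 [247. 155.]
pen_pot top [730. -41.  29.] 0.73 [293. 190.]
pen_pot top [ 521. -196.    2.] 0.63 [309. 261.]
pen_pot scene [698. -31.  63.] 0.96 [287. 194.]
pen_pot scene [477. 321.  12.] 0.47 [173. 212.]
```

View pics/top.png

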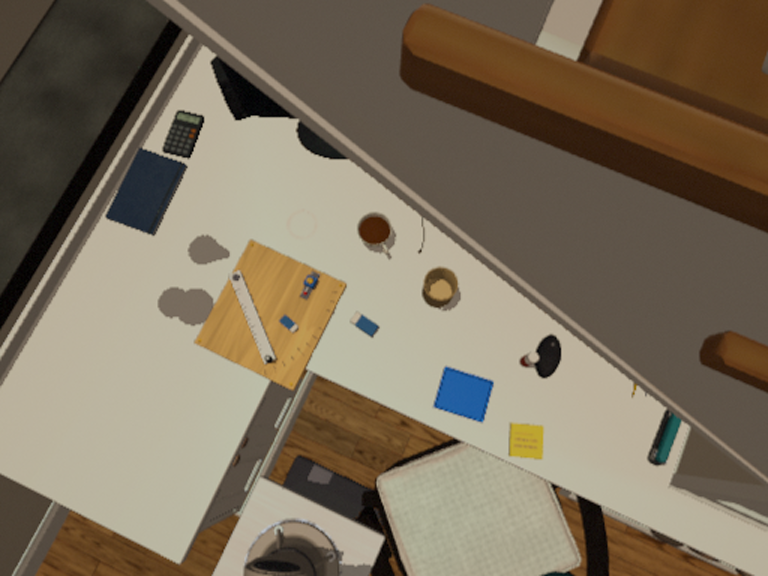

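View pics/scene.png

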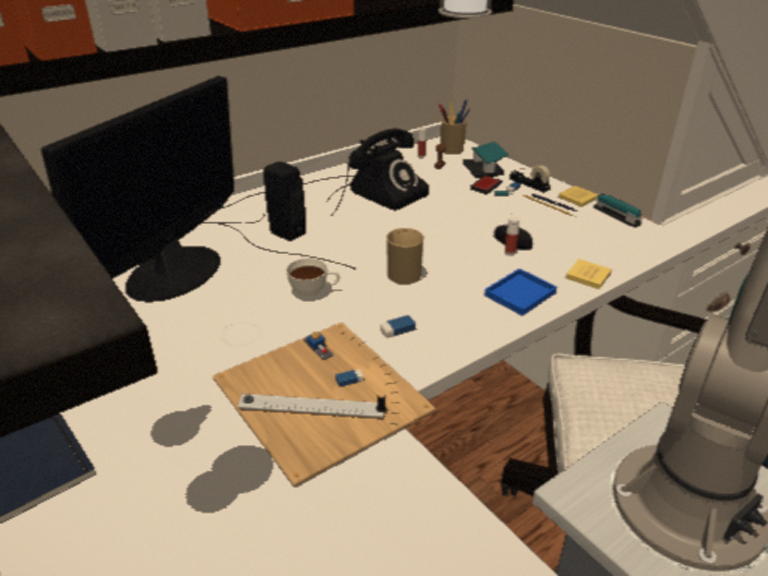

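```bash
python3 - <<'E'
from h import *
b=snapshot('top');a=snapshot('scene');k=1.5
P=lambda n,u,v,z,s=b:print(n,ray(s,u/k,v/k,z).round())
print('cam',(-np.array(b['R']).T@np.array(b['t'])).round())
for n,u,v,z in [('pin',237,275,23),('knob',269,357,53),('knobbase',269,361,23),('c1',253,240,12),('c2',346,286,12),('c3',292,387,12),('c4',196,342,12),('eraser',289,324,25),('stopblk',312,279,40),('stopend',305,298,20),('tr1',447,368,18),('tr2',493,381,18),('tr3',482,421,18),('tr4',435,406,18),('big',365,324,20)]:P(n,u,v,z)
for n,u,v,z in [('pin',248,400,23),('knob',382,398,53),('eraser',349,378,25),('c1',338,324,12),('c2',435,407,12),('c3',296,484,12),('c4',214,378,12)]:P('S '+n,u,v,z,a)
save(b,'topc.png',(120,150,240,265),5)
save(a,'scc.png',(140,210,300,330),5)
E
```

```text
cam [ 355.  -64. 1446.]
pin [550. 418.  23.]
knob [402. 249.  53.]
knobbase [395. 251.  23.]
c1 [649. 427.  12.]
c2 [638. 165.  12.]
c3 [363. 177.  12.]
c4 [363. 434.  12.]
eraser [494. 247.  25.]
stopblk [614. 243.  40.]
stopend [568. 242.  20.]
tr1 [ 554. -139.   18.]
tr2 [ 571. -250.   18.]
tr3 [ 475. -261.   18.]
tr4 [ 461. -148.   18.]
big [570.  82.  20.]
S pin [542. 420.  23.]
S knob [390. 258.  53.]
S eraser [486. 257.  25.]
S c1 [639. 180.  12.]
S c2 [355. 174.  12.]
S c3 [355. 439.  12.]
S c4 [637. 439.  12.]
```

View pics/topc.png

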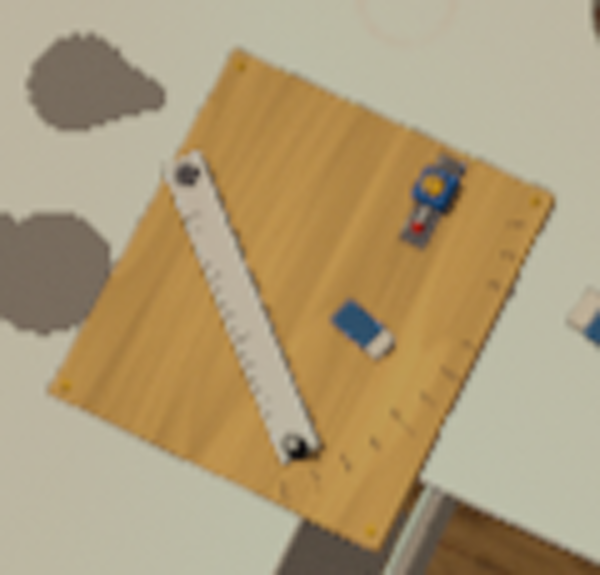

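```bash
python3 - <<'E'
from h import *
b=snapshot('top')
c=lambda u,v,z:ray(b,120+u/5,150+v/5,z)
for n,u,v,z in [('e1',350,310,25),('e2',382,345,25),('q1',353,297,25),('q2',394,342,25),('q3',372,357,25),('q4',331,320,25),('tip',415,228,31),('blk',435,187,40),('tr1',450,157,16),('tr2',417,243,16)]: print(n,c(u,v,z).round())
p=get_state();print(p['ee_pos'])
for t in ([330,-300,250],[420,0,250],[490,252,200],[490,252,150]): print(t,(totool(np.array(t)-p['ee_pos'])/1000).round(3))
E
```

```text
e1 [503. 263.  25.]
e2 [489. 230.  25.]
q1 [512. 265.  25.]
q2 [495. 223.  25.]
q3 [479. 233.  25.]
q4 [491. 272.  25.]
tip [576. 245.  31.]
blk [608. 244.  40.]
tr1 [637. 249.  16.]
tr2 [569. 242.  16.]
[ 150.34203915 -529.05434064  250.29681032]
[330, -300, 250] [ 0.    -0.171 -0.235]
[420, 0, 250] [ 0.    -0.435 -0.404]
[490, 252, 200] [ 0.05  -0.658 -0.54 ]
[490, 252, 150] [ 0.1   -0.658 -0.54 ]
```

{"method": "move_arm", "body": {"targets": [[0,-0.171,-0.235,0,0.085],[0,-0.171,-0.235,0,0.085],[0,-0.171,-0.235,0,0.045],[0,-0.171,-0.235,0,0.045],[0,-0.171,-0.235,0,0.045],[0,-0.171,-0.235,0,0.045],[0,-0.171,-0.235,0,0.045],[0,-0.171,-0.235,0,0.045],[0,-0.435,-0.404,-53,0.045],[0,-0.435,-0.404,-53,0.045],[0,-0.435,-0.404,-53,0.045],[0,-0.435,-0.404,-53,0.045],[0,-0.435,-0.404,-53,0.045],[0,-0.435,-0.404,-53,0.045],[0,-0.435,-0.404,-53,0.045],[0,-0.435,-0.404,-53,0.045],[0.03,-0.658,-0.54,-53,0.045],[0.03,-0.658,-0.54,-53,0.045],[0.03,-0.658,-0.54,-53,0.045],[0.03,-0.658,-0.54,-53,0.045]]}}

```text
clock: 3.12
ee_pos: [465.0, 160.7, 231.4]
ee_rot: [1.477, 1.01, -1.476]
force: [1.0, -0.6, 1.1]
finger_gap: 45.0
```

{"method": "move_arm", "body": {"targets": [[0.03,-0.01,-0.04,0,0.045],[0.03,-0.01,-0.08,0,0.045],[0.03,-0.01,-0.095,0,0.045],[0.03,-0.01,-0.095,0,0.045],[0.03,-0.01,-0.095,0,0.045]]}}

```text
clock: 3.53
ee_pos: [489.0, 252.6, 200.8]
ee_rot: [1.473, 1.014, -1.475]
force: [0.7, -1.3, -0.7]
finger_gap: 45.0
```

```bash
python3 - <<'E'
from h import *
w=snapshot('wrist');s=get_state();print(s['clock'],s['ee_pos'].round(1),Ro.from_rotvec(s['ee_rot']).as_matrix().round(2).tolist())
save(w,'w1.png',None,1.5)
for n in ['eraser','rule_knob','stop']: print([(np.round(r['centre']),round(r['confidence'],2)) for r in recognise(n,w)])
print(proj(w,s['ee_pos']))
E
```

```text
3.5833 [489.4 250.9 201. ] [[-0.0, 0.93, -0.36], [-0.0, -0.36, -0.93], [-1.0, -0.0, 0.0]]
[(array([497., 250.,  22.]), 0.92), (array([569.,  94.,  15.]), 0.81)]
[(array([478., 347.,  28.]), 0.87), (array([750., 162.,  27.]), 0.52)]
[(array([600., 250.,  22.]), 0.78), (array([499., 251.,  23.]), 0.15)]
[257.27194201 274.68719347]
```

View pics/w1.png

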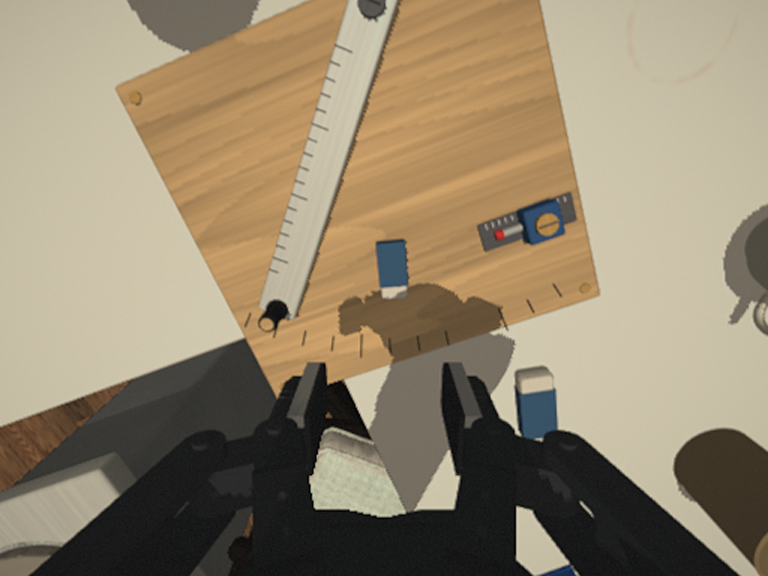

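```bash
python3 - <<'E'
from h import *
w=snapshot('wrist');k=1.5
f=lambda u,v,z:ray(w,u/k,v/k,z)
q=[f(*p,25) for p in((377,242),(405,240),(408,297),(382,299))];print(np.round(q),np.mean(q,0).round(1))
ax=(q[0]+q[1]-q[2]-q[3]);print('ang',np.degrees(np.arctan2(ax[1],ax[0])))
for n,u,v,z in [('pin',371,9,23),('knobtop',269,323,53),('knobbase',276,310,23),('tip',494,236,31),('tipend',496,235,29),('bolt',546,224,40),('trA',477,226,16),('trB',486,251,16),('trC',579,220,16),('trD',572,193,16)]: print(n,f(u,v,z).round(1))
s=get_state()
print((totool([*(np.mean(q,0)[:2]-s['ee_pos'][:2]),0])).round(1))
E
```

```text
[[494. 274.  25.]
 [514. 268.  25.]
 [501. 225.  25.]
 [481. 230.  25.]] [497.6 249.1  25. ]
ang 73.02668819979783
pin [545.3 413.2  23. ]
knobtop [402.  252.2  53. ]
knobbase [399.1 251.8  23. ]
tip [575.8 248.1  31. ]
tipend [577.7 247.7  29. ]
bolt [610.3 245.5  40. ]
trA [568.7 256.   16. ]
trB [569.5 235.   16. ]
trC [641.8 232.4  16. ]
trD [641.3 253.9  16. ]
[ 0.   7.5 -2.4]
```

{"method": "move_arm", "body": {"targets": [[0.04,0.008,-0.002,-4,0.045],[0.08,0.008,-0.002,-4,0.045],[0.12,0.008,-0.002,-4,0.045],[0.15,0.008,-0.002,-4,0.045],[0.168,0.008,-0.002,-4,0.045],[0.168,0.008,-0.002,-4,0.045],[0.168,0.008,-0.002,-4,0.015],[0.168,0.008,-0.002,-4,0.015],[0.168,0.008,-0.002,-4,0.015],[0.168,0.008,-0.002,-4,0.015],[0.168,0.008,-0.002,-4,0.015],[0.168,0.008,-0.002,-4,0.015]]}}

```text
clock: 4.78
ee_pos: [498.1, 250.3, 34.1]
ee_rot: [1.427, 1.051, -1.425]
force: [0.4, -0.7, 5.7]
finger_gap: 19.1
```

{"method": "move_arm", "body": {"targets": [[-0.04,0,0,0,0.015],[-0.08,0,0,0,0.015],[-0.12,0,0,0,0.015],[-0.12,0.012,0.035,0,0.015],[-0.12,0.025,0.07,0,0.015],[-0.12,0.037,0.106,0,0.015],[-0.12,0.05,0.141,0,0.015],[-0.12,0.062,0.176,0,0.015],[-0.12,0.074,0.211,0,0.015],[-0.12,0.087,0.247,0,0.015],[-0.12,0.099,0.282,0,0.015],[-0.12,0.112,0.317,0,0.015],[-0.12,0.124,0.352,0,0.015],[-0.12,0.136,0.388,0,0.015],[-0.12,0.149,0.423,0,0.015],[-0.12,0.149,0.423,0,0.015],[-0.12,0.149,0.423,0,0.015]]}}

```text
clock: 6.2
ee_pos: [514.3, -201.3, 152.6]
ee_rot: [1.43, 1.049, -1.432]
force: [0.4, 1.5, -0.9]
finger_gap: 18.9
```

```bash
python3 - <<'E'
from h import *
w=snapshot('wrist');s=get_state();print(s['clock'],s['ee_pos'].round(1),s['finger_gap'])
save(w,'w2.png',None,1)
for n in ['eraser','tray']: print([(np.round(r['centre']),round(r['confidence'],2)) for r in recognise(n,w)])
E
```

```text
6.25 [ 514.8 -198.2  152.8] 19.457713566432037
[(array([ 518., -196.,  141.]), 0.76)]
[(array([ 523., -185.,    6.]), 0.89)]
```

View pics/w2.png

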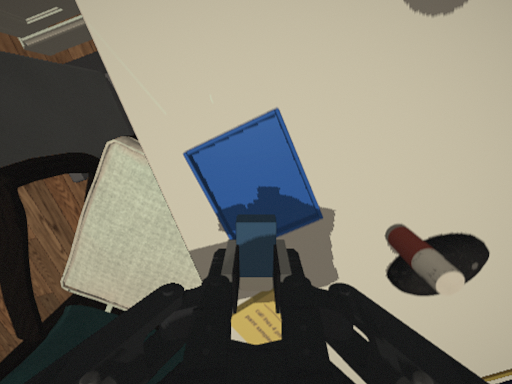

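{"method": "move_arm", "body": {"targets": [[0.04,0,0,0,0.015],[0.08,0,0,0,0.015],[0.11,0,0,0,0.015],[0.126,0,0,0,0.015],[0.126,0,0,0,0.015],[0.126,0,0,0,0.045],[0.126,0,0,0,0.045],[0.126,0,0,0,0.045],[0.126,0,0,0,0.045],[0.1,0,0,0,0.045],[0.06,0,0,0,0.045],[0.02,0,0,0,0.02],[-0.02,0,0,0,0.0],[-0.02,0,-0.04,0,0.0],[-0.02,0,-0.08,0,0.0]]}}

```text
clock: 7.6
ee_pos: [540.9, -124.6, 177.1]
ee_rot: [1.434, 1.039, -1.427]
force: [0.4, 0.8, -0.9]
finger_gap: 0.0
```

```bash
python3 - <<'E'
from h import *
w=snapshot('top');s=get_state();print(s['clock'],s['ee_pos'].round(1),s['finger_gap'],s['force'])
v=snapshot('scene')
for p in (w,v):
  for n in ['eraser','tray']: print([(np.round(r['centre']),round(r['confidence'],2)) for r in recognise(n,p)])
im=np.vstack([cv2.resize(w['image'][220:300,260:360],None,fx=4,fy=4),cv2.resize(v['image'][160:220,305:405],None,fx=4,fy=4)])
cv2.imwrite('pics/t2.png',im[:,:,::-1])
E
```

```text
7.65 [ 542.6 -108.7  176.4] -0.24156049101962598 [2.24048118 8.12536071 0.56836608]
[(array([574.,  93.,  19.]), 0.58)]
[(array([ 521., -241.,   -0.]), 0.77)]
[(array([568.,  90.,  19.]), 0.65)]
[(array([ 510., -197.,    4.]), 0.78)]
```

View pics/t2.png

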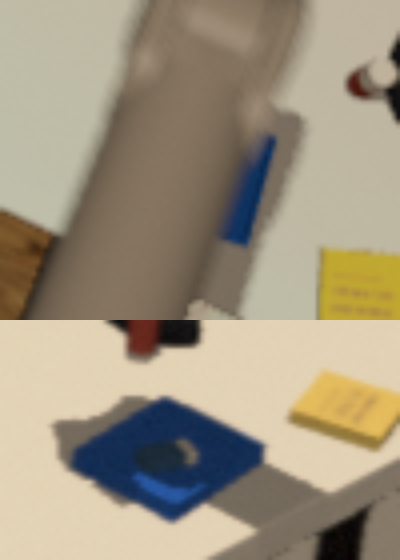

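{"method": "move_arm", "body": {"targets": [[0,-0.022,-0.029,5,0.03],[0,-0.044,-0.058,10,0.03],[0,-0.066,-0.087,15,0.03],[0,-0.088,-0.116,20,0.03],[0,-0.11,-0.145,25,0.03],[0,-0.132,-0.174,25,0.03],[0,-0.154,-0.203,25,0.03],[0,-0.176,-0.232,25,0.03],[0,-0.198,-0.261,25,0.03],[0,-0.22,-0.289,25,0.03],[0,-0.233,-0.306,25,0.03],[0,-0.242,-0.318,25,0.03],[0,-0.242,-0.318,25,0.03],[0,-0.242,-0.318,25,0.03],[0,-0.242,-0.318,25,0.03],[0,-0.242,-0.318,25,0.03],[0,-0.242,-0.318,25,0.03]]}}

```text
clock: 9.32
ee_pos: [402.2, 252.2, 173.0]
ee_rot: [1.729, 0.763, -1.729]
force: [0.6, -0.1, -0.3]
finger_gap: 30.1
```

```bash
python3 - <<'E'
from h import *
for i in range(3):
  w=snapshot('wrist');s=get_state();print(s['clock'],s['ee_pos'].round(1),s['finger_gap'],s['force'].round(1),s['joint_positions'].round(2))
print(Ro.from_rotvec(s['ee_rot']).as_matrix().round(3).tolist())
for p in ([399,252,53],[545,416,23]): print(proj(w,p).round())
save(w,'w3.png',None,1.5)
E
```

```text
9.3667 [402.  252.5 173.1] 29.777413459622792 [-1.  -0.3  0.8] [ 0.    0.3  -0.73  1.81  0.22  1.12 -1.54]
9.4167 [401.8 252.9 173.2] 29.826549569639404 [0.2 0.2 0.1] [ 0.    0.3  -0.73  1.81  0.22  1.12 -1.54]
9.4667 [401.7 253.2 173.2] 29.89870652084171 [ 0.5 -0.4  0.6] [ 0.    0.3  -0.73  1.81  0.22  1.12 -1.54]
[[0.0, 0.74, -0.672], [-0.0, -0.672, -0.74], [-1.0, 0.0, 0.0]]
[254. 201.]
[251. -71.]
```

View pics/w3.png

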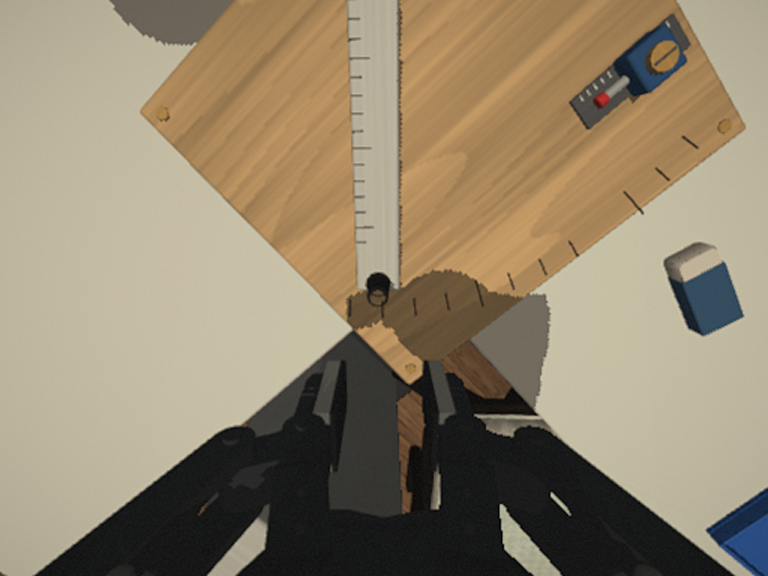

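```bash
python3 - <<'E'
from h import *
w=snapshot('wrist');k=1.5
f=lambda u,v,z:ray(w,u/k,v/k,z)
for n,u,v,z in [('knobtop',377.5,291,53),('knobbase',379,281,23),('L',358,250,23),('R',399,250,23),('L2',348,5,23),('R2',399,5,23),('tip',597,102,29),('bolt',666,58,40)]: print(n,f(u,v,z).round(1))
s=get_state();print(s['ee_pos'].round(1),totool(f(377.5,291,53)-s['ee_pos']).round(1))
E
```

```text
knobtop [401.7 259.1  53. ]
knobbase [400.5 256.9  23. ]
L [404.8 282.9  23. ]
R [425.6 264.   23. ]
L2 [498.5 390.3  23. ]
R2 [520.  370.7  23. ]
tip [573.8 253.   29. ]
bolt [609.6 248.8  40. ]
[401.5 253.5 173.2] [120.2  -3.7  -4.3]
```

{"method": "move_arm", "body": {"targets": [[0.03,-0.003,-0.003,0,0.03],[0.06,-0.003,-0.003,0,0.03],[0.09,-0.003,-0.003,0,0.03],[0.11,-0.003,-0.003,0,0.03],[0.127,-0.003,-0.003,0,0.03],[0.127,-0.003,-0.003,0,0.03],[0.127,-0.003,-0.003,0,0.018],[0.127,-0.003,-0.003,0,0.018],[0.127,-0.003,-0.003,0,0.018],[0.127,-0.003,-0.003,0,0.018]]}}

```text
clock: 10.35
ee_pos: [402.0, 258.9, 47.6]
ee_rot: [1.73, 0.766, -1.724]
force: [-0.5, 0.5, 0.3]
finger_gap: 18.1
```

{"method": "move_arm", "body": {"targets": [[0,0.011,-0.0003,-2.9,0.018],[0,0.0219,-0.0011,-5.7,0.018],[0,0.0327,-0.0025,-8.6,0.018],[0,0.0435,-0.0044,-11.5,0.018],[0,0.0542,-0.0068,-14.3,0.018],[0,0.0647,-0.0098,-17.2,0.018],[0,0.0751,-0.0133,-20,0.018],[0,0.0853,-0.0173,-22.9,0.018],[0,0.0953,-0.0218,-25.8,0.018],[0,0.105,-0.0268,-28.6,0.018],[0,0.1145,-0.0323,-31.5,0.018],[0,0.1237,-0.0382,-34.4,0.018],[0,0.1325,-0.0447,-37.2,0.018],[0,0.1377,-0.0487,-39,0.018],[0,0.1377,-0.0487,-39,0.018],[0,0.1377,-0.0487,-39,0.018]]}}

```text
clock: 11.68
ee_pos: [534.1, 204.6, 47.1]
ee_rot: [1.25, 1.188, -1.249]
force: [-3.7, 2.9, 2.0]
finger_gap: 18.1
```

```bash
python3 - <<'E'
from h import *
for i in range(4):
  w=snapshot('wrist');s=get_state();print(s['clock'],s['ee_pos'].round(1),s['finger_gap'],s['force'].round(1))
R=Ro.from_rotvec(s['ee_rot']).as_matrix();print(R.round(3).tolist())
print(proj(w,[574,253,29]))
save(w,'w4.png',None,1.5)
E
```

```text
11.7333 [534.1 204.4  47. ] 18.038323590939388 [-5.2  2.8  1.4]
11.7833 [534.1 204.2  47. ] 18.05277695891102 [-4.3  2.2  1.1]
11.8333 [534.  204.1  46.9] 17.85780647661468 [-3.9  3.   2. ]
11.8833 [534.1 204.1  46.9] 18.356117376666024 [-4.1  3.2  1.2]
[[-0.002, 0.999, -0.053], [0.002, -0.053, -0.999], [-1.0, -0.002, -0.002]]
[325.06988769 170.80626573]
```

View pics/w4.png

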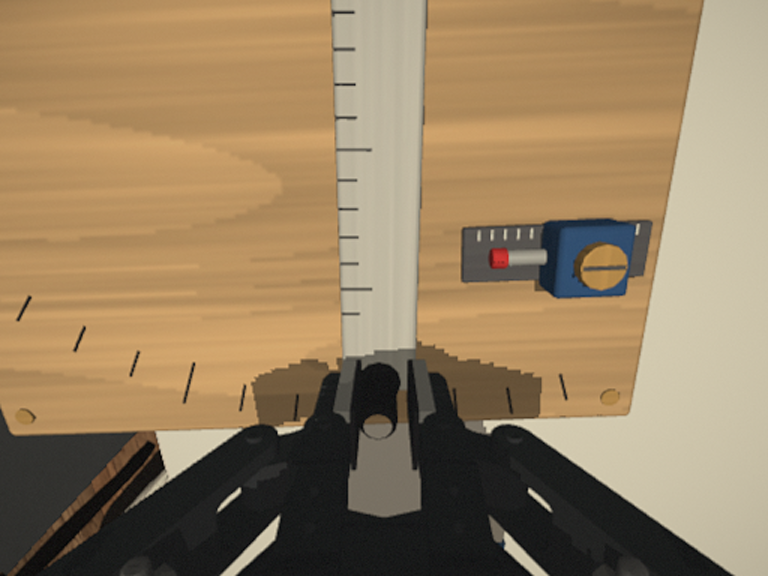

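```bash
python3 - <<'E'
from h import *
w=snapshot('wrist');k=1.5
f=lambda u,v,z:ray(w,u/k,v/k,z)
for n,u,v,z in [('edge',419.5,259,23),('edgeL',340,259,23),('tip z27',490,259,27),('tip z31',490,259,31),('T',427,5,23),('TL',332,5,23),('knob',378,425,53),('bolt',603,267,40)]: print(n,f(u,v,z).round(1))
im=w['image'];print(im[172,270:340].tolist())
E
```

```text
edge [550.2 251.8  23. ]
edgeL [520.6 253.3  23. ]
tip z27 [575.4 251.4  27. ]
tip z31 [574.4 252.4  31. ]
T [554.5 331.9  23. ]
TL [525.2 333.5  23. ]
knob [532.3 201.5  53. ]
bolt [609.6 250.   40. ]
[[195, 186, 164], [197, 187, 164], [196, 187, 164], [195, 189, 165], [194, 186, 163], [193, 184, 162], [183, 175, 154], [167, 160, 142], [140, 136, 122], [174, 142, 103], [188, 146, 96], [186, 145, 97], [186, 146, 98], [186, 146, 98], [186, 147, 98], [185, 147, 97], [186, 147, 97], [186, 146, 98], [186, 147, 98], [186, 146, 98], [186, 147, 97], [185, 145, 96], [185, 145, 97], [186, 147, 98], [184, 144, 96], [186, 145, 97], [186, 146, 97], [187, 147, 99], [185, 146, 98], [186, 147, 99], [185, 147, 97], [186, 147, 98], [185, 147, 97], [186, 147, 98], [186, 146, 97], [187, 147, 98], [192, 152, 100], [126, 101, 69], [64, 61, 57], [76, 74, 71], [83, 80, 76], [85, 83, 78], [83, 80, 76], [84, 80, 77], [85, 81, 78], [83, 80, 75], [85, 82, 78], [83, 79, 76], [84, 81, 77], [84, 81, 78], [85, 81, 78], [86, 82, 78], [85, 80, 76], [84, 80, 76], [87, 83, 80], [80, 63, 59], [79, 35, 33], [80, 22, 23], [110, 30, 29], [181, 50, 46], [201, 55, 51], [200, 54, 50], [201, 55, 51], [201, 56, 52], [201, 54, 50], [201, 56, 51], [200, 54, 50], [199, 53, 48], [196, 44, 42], [180, 151, 135]]
```

{"method": "move_arm", "body": {"targets": [[0,0.004,0,-1,0.018],[0,0.008,-0.0001,-2,0.018],[0,0.012,-0.0003,-3.1,0.018],[0,0.016,-0.0006,-4.2,0.018],[0,0.02,-0.0009,-5.2,0.018],[0,0.024,-0.0013,-6.3,0.018],[0,0.027,-0.0017,-7.1,0.018],[0,0.027,-0.0017,-7.1,0.018],[0,0.027,-0.0017,-7.1,0.018]]}}

```text
clock: 12.68
ee_pos: [559.8, 204.4, 46.8]
ee_rot: [1.156, 1.247, -1.159]
force: [-6.2, 2.6, 3.0]
finger_gap: 17.9
```

```bash
cat > g.py <<'E'
from h import *
F=[]
for i in range(5):
  w=snapshot('wrist');s=get_state();F.append(s['force'])
R=Ro.from_rotvec(s['ee_rot'])
print(s['clock'],s['ee_pos'].round(1),s['finger_gap'].round(1),'Ftool',R.inv().apply(np.mean(F,0)).round(2))
im=w['image'].astype(int);red=(im[:,:,0]>90)&(im[:,:,1]<75)&(im[:,:,2]<75)
n,l,st,c=cv2.connectedComponentsWithStats(red.astype(np.uint8))
for i in range(1,n):
  if st[i,4]>15: print('red',st[i],c[i].round(1))
i=1+np.argmax(st[1:,4]);r0=int(c[i][1]);x0=st[i,0]
row=im[r0-1:r0+2].mean(0);seg=row[x0-60:x0];white=np.where(seg[:,2]>140)[0]
print('row',r0,'rule edge',x0-60+white.max() if len(white) else None,'red left',x0)
print('z22 x of edge, z20 tip x', ray(w,x0-60+white.max()+.5,r0,23)[0].round(1), ray(w,x0,r0,22)[0].round(1))
blue=(im[:,:,2]>im[:,:,0]+40)&(im[:,:,2]>80)
n,l,st,c=cv2.connectedComponentsWithStats(blue[:,:].astype(np.uint8))
print([st[j].tolist() for j in range(1,n) if st[j,4]>150])
E
python3 g.py
```

```text
Traceback (most recent call last):
  File "g.py", line 6, in <module>
    print(s['clock'],s['ee_pos'].round(1),s['finger_gap'].round(1),'Ftool',R.inv().apply(np.mean(F,0)).round(2))
                                          ^^^^^^^^^^^^^^^^^^^^^
AttributeError: 'float' object has no attribute 'round'
```

```bash
sed -i "s/s\['finger_gap'\].round(1)/s['finger_gap']/" g.py; python3 g.py
```

```text
13.1833 [559.8 204.4  46.8] 17.950634490131726 Ftool [-2.67 -5.83 -3.02]
red [291 172  12  15 150] [296.6 178.9]
red [351 177  10   3  17] [355.9 178.1]
red [ 41 272  19  22  95] [ 49.7 281.6]
red [ 28 287  14  12  70] [ 35.5 293.2]
red [ 14 301  10  11  41] [ 18.8 306.1]
red [ 32 305  13  15  40] [ 37.6 312. ]
red [  0 343   6  11  28] [  1.6 348.7]
row 178 rule edge 277 red left 291
z22 x of edge, z20 tip x 569.0 576.7
[[329, 165, 55, 48, 1247]]
```

{"method": "move_arm", "body": {"targets": [[0,0.002,0,-0.5,0.018],[0,0.004,0,-1,0.018],[0,0.006,0,-1.6,0.018],[0,0.006,0,-1.6,0.018],[0,0.006,0,-1.6,0.018]]}}

```text
clock: 13.6
ee_pos: [565.3, 204.8, 46.8]
ee_rot: [1.135, 1.26, -1.139]
force: [-7.4, 2.4, 2.7]
finger_gap: 18.2
```

```bash
python3 g.py
```

```text
13.85 [565.3 204.8  46.8] 17.751829028141405 Ftool [-3.45 -6.48 -3.1 ]
red [283 173  13  15 147] [289.  179.9]
red [ 34 269  16  17  88] [ 41.8 277.1]
red [345 277   9   8  32] [349.7 281. ]
red [ 20 281  17  12  76] [ 28.2 287.4]
red [  6 296  10  12  49] [ 10.7 300.5]
red [ 25 302  12   9  36] [ 30.2 306.1]
row 179 rule edge 277 red left 283
z22 x of edge, z20 tip x 573.3 576.5
[[320, 167, 55, 49, 1237]]
```

{"method": "move_arm", "body": {"targets": [[0,0.001,0,-0.3,0.018],[0,0.002,0,-0.5,0.018],[0,0.003,0,-0.8,0.018],[0,0.003,0,-0.8,0.018],[0,0.003,0,-0.8,0.018]]}}

```text
clock: 14.27
ee_pos: [567.9, 205.1, 46.7]
ee_rot: [1.124, 1.266, -1.129]
force: [-7.6, 2.2, 3.7]
finger_gap: 18.1
```

```bash
python3 g.py
```

```text
14.5167 [567.9 205.1  46.7] 17.993243771893656 Ftool [-3.37 -7.25 -2.87]
red [280 173  12  15 149] [285.5 180.3]
red [ 31 267  15  16  87] [ 38.  274.7]
red [ 18 278  12  14  73] [ 24.2 284.6]
red [343 278  11   7  43] [348.9 280.7]
red [  2 293  10  11  48] [  6.9 297.2]
red [ 20 297  15  14  45] [ 26.4 303.3]
row 180 rule edge 277 red left 280
z22 x of edge, z20 tip x 575.3 576.8
[[316, 168, 56, 49, 1231]]
```

{"method": "move_arm", "body": {"targets": [[0,0.001,0,-0.3,0.018],[0,0.002,0,-0.5,0.018],[0,0.002,0,-0.5,0.018],[0,0.002,0,-0.5,0.018]]}}

```text
clock: 14.85
ee_pos: [569.3, 205.3, 46.7]
ee_rot: [1.116, 1.271, -1.123]
force: [-9.2, 0.8, 5.3]
finger_gap: 18.4
```

```bash
python3 g.py
```

```text
15.1 [569.3 205.3  46.7] 17.95238908740986 Ftool [-4.85 -8.09 -3.24]
red [280 174  12  15 148] [285.7 181. ]
red [ 14 266  29  26 170] [ 28.8 278.2]
red [342 279   9   6  33] [346.6 281.3]
red [  1 290  11  10  45] [  5.7 294.6]
red [ 18 294  16  14  48] [ 24.8 300.9]
row 278 rule edge None red left 14Traceback (most recent call last):
  File "g.py", line 14, in <module>
    print('z22 x of edge, z20 tip x', ray(w,x0-60+white.max()+.5,r0,23)[0].round(1), ray(w,x0,r0,22)[0].round(1))
                                                  ~~~~~~~~~^^
    return umr_maximum(a, axis, None, out, keepdims, initial, where)
ValueError: zero-size array to reduction operation maximum which has no identity
```

{"method": "move_arm", "body": {"targets": [[0,0.001,0,-0.3,0.018],[0,0.002,0,-0.5,0.018],[0,0.003,0,-0.8,0.018],[0,0.004,0,-1,0.018],[0,0.004,0,-1,0.018],[0,0.004,0,-1,0.018]]}}

```text
clock: 15.6
ee_pos: [572.0, 205.7, 46.6]
ee_rot: [1.101, 1.28, -1.112]
force: [-10.8, 1.8, 7.0]
finger_gap: 18.1
```

```bash
sed -i 's/^n,l,st,c=cv2.connectedComponentsWithStats(red/red[:150]=0;red[230:]=0;red[:,320:]=0;&/' g.py; echo "save(w,'w5.png',(180,100,430,260),3)">>g.py; python3 g.py
```

```text
15.85 [572.  205.7  46.6] 17.931911628277067 Ftool [ -6.91 -10.69  -3.13]
red [280 175  12  15 146] [285.7 182.1]
row 182 rule edge 277 red left 280
z22 x of edge, z20 tip x 578.2 579.8
[[310, 170, 56, 50, 1226]]
```

View pics/w5.png

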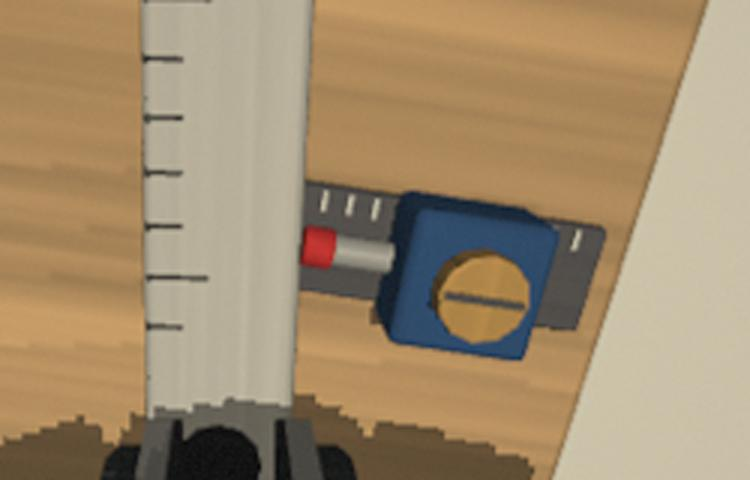

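{"method": "move_arm", "body": {"targets": [[0,0.001,0,-0.3,0.018],[0,0.002,0,-0.5,0.018],[0,0.002,0,-0.5,0.018],[0,0.002,0,-0.5,0.018]]}}

```text
clock: 16.18
ee_pos: [573.4, 205.9, 46.6]
ee_rot: [1.094, 1.284, -1.107]
force: [-11.7, 0.2, 7.4]
finger_gap: 18.0
```

```bash
python3 g.py
```

```text
16.4333 [573.3 205.9  46.6] 18.448925872923457 Ftool [ -7.37 -12.23  -3.34]
red [280 175  13  16 147] [285.9 182.6]
row 182 rule edge 278 red left 280
z22 x of edge, z20 tip x 579.7 580.7
[[308, 171, 56, 50, 1224]]
```

{"method": "move_arm", "body": {"targets": [[0,-0.001,0,0,0.018],[0,-0.002,0,0,0.018],[0,-0.003,0,0,0.018],[0,-0.003,0,0,0.03],[0,-0.003,0,0,0.036],[0,-0.003,0,0,0.036],[0,-0.003,0,0,0.036],[-0.02,-0.003,0,0,0.036],[-0.05,-0.003,0,0,0.036],[-0.08,-0.003,0,0,0.036],[-0.08,-0.003,0,0,0.036],[-0.08,-0.003,0,0,0.036]]}}

```text
clock: 17.43
ee_pos: [578.6, 204.1, 128.8]
ee_rot: [1.105, 1.271, -1.097]
force: [0.2, -1.0, -0.7]
finger_gap: 36.1
```

```bash
sed -i 's/w5/w6/' g.py; python3 g.py; python3 - <<'E'
from h import *
v=snapshot('scene');t=snapshot('top')
print([(np.round(r['centre']),round(r['confidence'],2)) for r in recognise('eraser',t)],[(np.round(r['centre']),round(r['confidence'],2)) for r in recognise('tray',t)])
for n in ('glue_stick','cup','pen_pot','sticky_notes'): print(n,[(np.round(r['centre'])) for r in recognise(n,t)][:1])
im=np.vstack([cv2.resize(t['image'][200:300,250:370],None,fx=3,fy=3),cv2.resize(v['image'][200:300,140:260],None,fx=3,fy=3)])
w=cv2.imread('pics/w6.png');im=im[:,:,::-1];W=cv2.resize(w,(438,280))
c=np.zeros((600,798,3),np.uint8);c[:,:360]=im;c[:280,360:]=W;cv2.imwrite('pics/fin.png',c)
E
```

```text
17.6833 [576.1 202.7 124.7] 36.09710121017553 Ftool [ 0.04 -0.33 -0.22]
red [270 150   8   8  56] [273.1 153.4]
red [254 209  37  20 270] [272.5 219.7]
red [220 211  21  15 122] [232.5 219.3]
red [203 217  16   6  46] [210.8 219.4]
red [245 216  11   7  31] [249.2 218.4]
red [295 219  24  11  83] [304.4 224.5]
red [ 77 225   7   5  21] [ 80.9 227.4]
row 219 rule edge None red left 254
[(array([572.,  88.,  18.]), 0.48)] [(array([ 522., -198.,    0.]), 0.77), (array([457., 340.,  11.]), 0.25)]
glue_stick []
cup [array([790., 162.,  39.])]
pen_pot [array([730., -40.,  30.])]
sticky_notes [array([ 476., -369.,   20.])]Traceback (most recent call last):
  File "g.py", line 14, in <module>
    print('z22 x of edge, z20 tip x', ray(w,x0-60+white.max()+.5,r0,23)[0].round(1), ray(w,x0,r0,22)[0].round(1))
                                                  ~~~~~~~~~^^
    return umr_maximum(a, axis, None, out, keepdims, initial, where)
ValueError: zero-size array to reduction operation maximum which has no identity
[ WARN:0@3.803] global loadsave.cpp:275 findDecoder imread_('pics/w6.png'): can't open/read file: check file path/integrity
Traceback (most recent call last):
cv2.error: OpenCV(4.12.0) /io/opencv/modules/imgproc/src/resize.cpp:4208: error: (-215:Assertion failed) !ssize.empty() in function 'resize'
```

```bash
python3 - <<'E'
from h import *
w=snapshot('wrist');v=snapshot('scene');t=snapshot('top')
print(get_state()['ee_pos'])
c=np.zeros((600,800,3),np.uint8)
c[:300,:360]=cv2.resize(t['image'][200:300,250:370],(360,300))
c[:300,360:720]=cv2.resize(v['image'][160:220,305:377],(360,300))
c[300:,:400]=cv2.resize(w['image'],(400,300))
c[300:,400:]=cv2.resize(w['image'][60:210,230:430],(400,300),interpolation=cv2.INTER_CUBIC)
cv2.imwrite('pics/fin.png',c[:,:,::-1])
E
```

```text
[576.78445568 203.51811306 126.28568051]
```

View pics/fin.png

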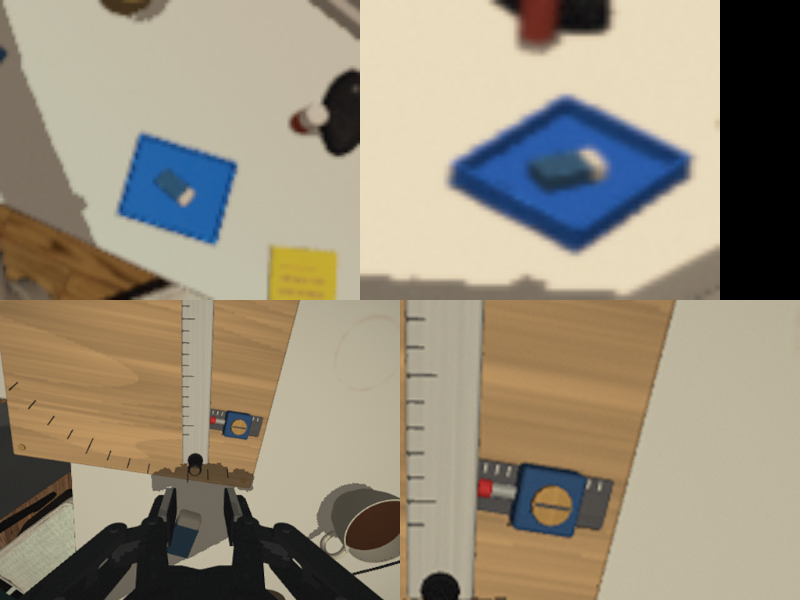

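```bash
python3 - <<'E'
from h import *
w=snapshot('wrist');im=w['image'].astype(int)
red=(im[:,:,0]>90)&(im[:,:,1]<75)&(im[:,:,2]<75);red[:130]=0;red[170:]=0;red[:,:255]=0;red[:,290:]=0
n,l,st,c=cv2.connectedComponentsWithStats(red.astype(np.uint8));print(st[1:].tolist())
i=1+np.argmax(st[1:,4]);x0=st[i,0];r=int(round(c[i][1]))
print(im[r,x0-8:x0+40].tolist())
print('tip',ray(w,x0,r,22).round(1))
g=lambda u,v,z:ray(w,230+(u-400)/2,60+(v-300)/2,z).round(1)
print('bolt',g(552,506,40),'knob',g(440,583,53),'edge',g(478,488,23),g(483,305,23),g(407,320,23),g(404,500,23))
old=lambda p:None
s=get_state();print(s['ee_pos'],Ro.from_rotvec(s['ee_rot']).as_matrix().round(3).tolist())
for b in ((np.array([576.7,251.5,22])),(np.array([581,251.5,22]))): print(proj(w,b))
E
```

```text
[[268, 149, 8, 10, 66]]
[[174, 166, 146], [175, 168, 147], [176, 169, 149], [178, 171, 150], [178, 171, 150], [175, 169, 148], [165, 160, 139], [151, 147, 129], [106, 90, 79], [145, 39, 36], [178, 48, 45], [183, 52, 47], [181, 50, 45], [180, 49, 46], [180, 48, 44], [161, 41, 38], [147, 127, 114], [144, 143, 129], [143, 138, 125], [140, 136, 122], [138, 133, 120], [135, 130, 118], [133, 129, 116], [129, 125, 112], [132, 130, 121], [123, 119, 108], [118, 113, 102], [96, 95, 87], [50, 53, 54], [17, 28, 40], [34, 55, 76], [41, 65, 92], [46, 72, 103], [48, 75, 105], [44, 71, 102], [49, 75, 103], [46, 73, 103], [44, 71, 102], [44, 72, 103], [44, 73, 106], [51, 70, 94], [70, 66, 62], [79, 66, 50], [96, 76, 48], [121, 95, 54], [130, 98, 52], [130, 98, 50], [140, 107, 58]]
tip [580.6 250.4  22. ]
bolt [610.2 249.9  40. ] knob [570.8 216.3  53. ] edge [581.5 249.8  23. ] [572.2 318.5  23. ] [544.4 309.2  23. ] [551.4 240.3  23. ]
[576.80726059 203.49065582 126.31709042] [[0.0, 0.989, 0.145], [0.0, 0.145, -0.989], [-1.0, 0.0, 0.0]]
[263.58927044 151.00607531]
[268.64316838 151.75386183]
```

```bash
python3 -c "
from h import *
print(sign_off());print(get_state()['clock'])"
```

```text
the job is handed in; nothing more can be done
None
the job is handed in; nothing more can be done
```

The job is handed in, after about 18 s of the 64 s allowed. No verdict is reported.

- **Eraser:** I gripped the 46 x 22 mm eraser on the board and let it go in the blue tray. The last pictures show it lying flat near the tray's centre. In them the network reported only the larger look-alike eraser, so this rests on the pictures alone. It lay far from parallel with the board's x, about 70° off. I went by its size and its place on the board.
- **Rule:** I held the knob loosely between the fingers and swung it round to the stop. I pressed until the tip had moved in about 4 mm, from x 576.7 to 580.7. The push at the knob rose from about 6 to 12 N.
- **After release:** With the fingers off the knob and lifted, the tip measured x 580.6, so the rule held its place. That is about 4 mm in, or roughly 5 to 5.5 N, within the 3 to 8.8 N window. The camera is good to about 2 mm, but this agrees with the force felt.
- **Clearance:** The tool force is near zero and the fingers are clear of everything.
- **Bystanders:** The cup, pen pot and sticky notes were reported within 4 mm of where they started. The glue stick was not reported in the last check, but it shows standing in the picture, and the arm did not go near it.

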